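# Level the agar-pouring table with its two foot screws

## Task

The small aluminium levelling table on the bench is out of level. Turn its two foot screws by their black wing heads until the bubble in each of its two vials lies between the two black lines, then let go. A vial whose bubble already lies between its lines needs nothing.

Things in the scene. Friction and masses are not known exactly. Their poses are not given: they have to be found in the camera images.
- levelling_table: Aluminium plate 240 mm (x, near to far) by 260 mm (y, right to left), its top 52 mm above the bench, on three feet whose axes stand 40 mm in from its edges; origin on the bench under the plate's middle; turned by up to 0.3 rad. It carries two vials (tops 68 mm up) and a flat agar dish (66 mm up). The far left foot has a plain round steel cap, not a wing head, and does not turn.
- screw_a_grip (a point): Foot screw A, far right corner. Black wing head: disc 42 mm across, on it an upright bar 42 x 14 mm in plan, 30 mm high, top 120 mm above the bench. Point: on the screw's axis, mid-bar, 106 mm up; x along the bar, z up. The bar's start direction varies and does not show level. Turns in place, 0.06 N m, stays as left; clockwise from above moves bubble A towards it, 32 mm per rad; no effect on B.
- screw_b_grip (a point): Foot screw B, near left corner of the table, with the same wing head as screw A (bar 42 x 14 mm in plan, 30 mm high, top 120 mm up) and the same point and axes. Clockwise from above moves bubble B towards it, 32 mm per rad; no effect on A. A loose spare foot screw with such a head, 78 mm tall, stands on the bench away from the table and is not part of the job.
- bubble_a (a joint): Vial A runs left to right along the plate's far edge: black frame 134 x 28 mm, green tube, two black lines whose inner edges lie 22 mm either side of its middle; pale bubble 24 mm long, 13 mm wide, out of reach of touch. Value: bubble's middle from the vial's middle, m; 0 is level, positive towards screw A (right). Starts 16 to 42 mm off, to the left.
- bubble_b (a joint): Vial B, the same in size and marks as vial A, runs near to far in the left half of the plate, beside screw B. Value: the bubble's middle from the vial's middle, m; 0 is level, positive towards screw B's end (near). Starts up to 40 mm off, either way.

How it is judged:
At the end, for the whole second after the job is handed in: Both bubbles are at rest between their two lines: each bubble's middle within 11 mm of its vial's middle (value of joint bubble_a between -0.011 and 0.011 m and value of joint bubble_b between -0.011 and 0.011 m and velocity of joint bubble_a between -0.005 and 0.005 m/s and velocity of joint bubble_b between -0.005 and 0.005 m/s); the robot touches nothing.
It also fails if it takes over 51 s, if anything falls off the work surface, if the arm or the gripper's body presses on something with over 40 N, if the wrist force passes 120 N, or if a joint passes its speed limit or range.

## Robot

A 7-joint arm with a two-finger parallel gripper is mounted at the origin on the work surface. World frame = base frame: x ahead of the robot, y to its left, z up, the work surface at z = 0. Lengths are in m, angles in rad, forces in N, time in s.
With the tool pointing down it reaches from about 0.4 to 0.85 m from the base axis. Payload 10.4 kg.
Tool frame: the origin (TCP) lies between the finger pads; the fingertips stand 8 mm ahead of it and the grasp point (between the pads) lies 11 mm behind it; z points along the fingers, x is the direction in which the jaws open and shut, and the axes are right-handed (so a half turn about z gives the same grasp; the last joint's range is limited). The gripper opens to 87 mm and grips with 3 to 60 N. Pads are 19 mm wide; open, the fingers measure 117 mm over their backs; the gripper's body (75 mm by 190 mm) begins 51 mm behind the grasp point.
Start: joints at [-1.272, 0.332, -0.065, 1.46, 0.022, 1.35, -0.088], TCP at [0.198, 0.593, 0.231] pointing down, gripper open.
Joint ranges: [-2.6, 2.6], [-0.5, 2.12], [-1.47, 1.34], [0.16, 2.42], [-1.27, 4.41], [0.06, 2.06], [-2.6, 2.6]. Speed limits (rad/s): [2.22, 2.22, 2.79, 2.79, 3.14, 3.14, 3.14].

## Interface

Orientations are given as a unit quaternion [x, y, z, w].
In Python, from bench import r, viewer gives the robot as it stands.
- The arm moves only by the tool apply_moves, never from a script. Its argument "increments" is a list of rows, each an object with "grip": the closure in counts, from 0 (fully open) to 255 (shut); "xyz": the shift along the tool's x, y, z in mm, a list of three; "rotation": the turn, a rotation vector about the tool's x, y, z in degrees, a list of three. A call has 1 to 5 rows; each row is the pose to reach, as a shift and turn from the pose measured when the call began, along the tool's axes at that moment; what a row does not reach only later rows make up. A row lasts 1/8 s, in which the tool goes at most 62.5 mm and 10.7 degrees, less where a joint would pass 70% of its speed; a pose out of reach is approached as far as the arm can. A call with a gripper value outside its range is refused whole. The fingers move at their own pace and stop on an object; "squeeze" is the grip in N (left out, the last holds). Time passes only in rows, so rows that repeat a pose let the fingers close. It gives the time, the measured TCP pose, the force and the opening at its end, in the units of the state.
- r.read_state(): the state, without advancing time (a new reading comes with each control period).
- viewer.camera(name): name is "scene" or "side" or "wrist"; returns a dict with "img" (420x560x3 uint8, blue, green, red), "range_z" (420x560 float32, m along the optical axis (not along the pixel's ray), 0 where there is no reading), "vertical_fov" (degrees; the focal length in pixels is half the picture's height over the tangent of half this angle, whatever the lens; pixels are square), "cx", "cy" (the principal point, pixels), "D" ([k1, k2, p1, p2, k3] as OpenCV has them; the pictures are not rectified), "rvec" (rotation vector, rad) and "tvec" (3), from world to camera coordinates, as OpenCV has them. Camera axes: x right, y down, z forward; pixel columns grow to the right and rows downward; lengths in m; the calibration is good to about 2 mm. A picture is of the moment at which its call begins.
- r.close_job(): hands the job in, once; it reports no verdict.
The state is a dict: "time": time; "joint_positions": joint angles; "joint_vel": joint speeds; "joint_torque": joint torques, N m; "ee_pos": TCP position; "eef_rot": TCP orientation; "ft_force": force on the tool from outside, world axes, zero at the start; "torque": the same for the moment, N m; "width": finger opening in m.
Only numpy, scipy, OpenCV 4.12 (cv2) and the standard library are available. Lean on these libraries where they do the work, as an engineer would, in place of code of your own. Each camera call takes 0.05 s, during which the arm holds its last target.

## Working session

There is one attempt and no reset: what is moved stays moved. The work goes in short steps, Python scripts to look and compute and a tool call to move; the robot and the scene stay as the last step left them, time stands still between calls to the robot, and variables do not carry over. Pictures are saved under pics/ and viewed, and the job is handed in when it is done.

Besides the shell and the picture viewer there is one more tool, called after "Request:" as name([rows], argument=value, ...), one row to a line, values as JSON. apply_moves: Moves the arm, as the interface text tells. Its arguments: {"type":"object","properties":{"increments":{"type":"array","items":{"type":"object","properties":{"grip":{"type":"number"},"xyz":{"type":"array","items":{"type":"number"}},"rotation":{"type":"array","items":{"type":"number"}}}}},"squeeze":{"type":"number"}},"required":["increments"]}

```bash
ls; mkdir -p pics; python3 - <<'E'
from bench import r, viewer
import cv2,numpy as np
print(r.read_state())
for n in ["scene","side","wrist"]:
    c=viewer.camera(n); np.savez(f"pics/{n}0.npz",**c); cv2.imwrite(f"pics/{n}0.png",c["img"])
    print(n,c["vertical_fov"],c["cx"],c["cy"],c["D"],c["rvec"],c["tvec"])
E
```

```text
pics
{'time': 0.0, 'joint_positions': array([-1.27158745,  0.33289537, -0.06469599,  1.46094326,  0.02161323,
        1.34989463, -0.08848269]), 'joint_vel': array([-0.00012861, -0.00092253,  0.00087514, -0.00115833, -0.00090049,
        0.00018937,  0.00026753]), 'joint_torque': array([-6.19965749e-05, -6.23230934e+01,  2.50573573e-02, -3.89906216e+01,
       -6.11648359e-02,  3.91201722e-02,  1.51121703e-04]), 'ee_pos': array([0.19756956, 0.59255467, 0.22973833]), 'eef_rot': array([ 8.11248073e-01,  5.84701669e-01, -5.61494961e-04,  4.54390437e-04]), 'ft_force': array([-0.79193744,  0.48031503, -0.17119211]), 'torque': array([ 0.01523872, -0.00809157, -0.00045206]), 'width': 0.08722859062814589}
scene 54.614185409740585 284.7957027066724 212.82433701664098 [-0.01629008  0.          0.          0.          0.        ] [ 2.23504907  0.97407703 -0.3666355 ] [-0.43120525 -0.24364693  0.99121255]
side 54.21915621482927 266.14489236832503 205.09896748182945 [-0.01306464  0.          0.          0.          0.        ] [ 0.74284898 -2.63211351  1.10566381] [0.50625715 0.25886893 0.53167259]
wrist 61.024434213514766 278.2001028930972 211.33438707048842 [-0.04353825  0.          0.          0.          0.        ] [-2.36266639 -1.70419513 -0.23153005] [-0.62482915 -0.03414091  0.39009363]
```

View pics/scene0.png

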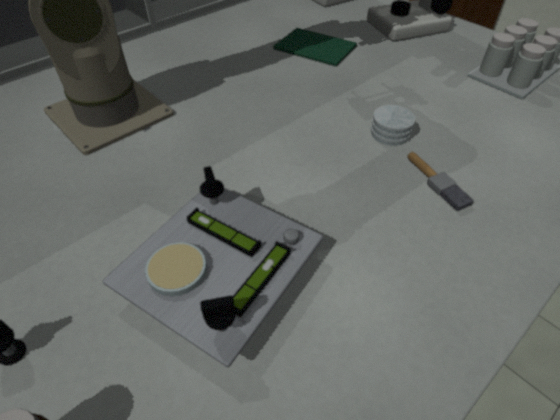

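View pics/side0.png

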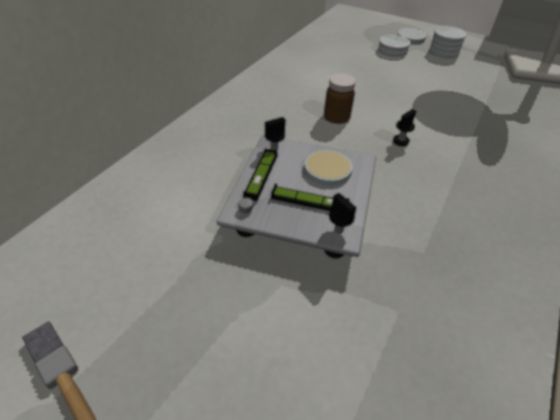

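View pics/wrist0.png

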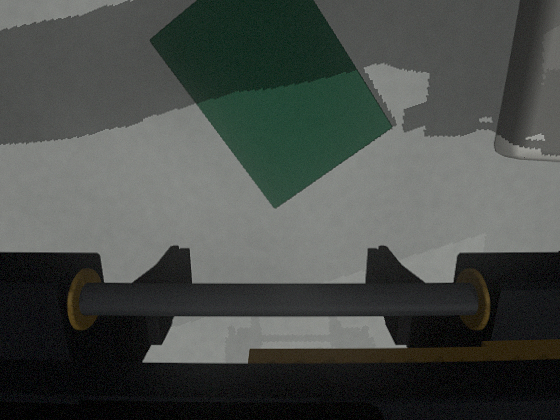

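```bash
cat > h.py <<'E'
import numpy as np,cv2
from scipy.spatial.transform import Rotation as R
def K(c):
    f=c["img"].shape[0]/2/np.tan(np.radians(float(c["vertical_fov"]))/2)
    return np.array([[f,0,float(c["cx"])],[0,f,float(c["cy"])],[0,0,1]])
def rays(c,uv):
    p=cv2.undistortPoints(np.float64(uv).reshape(-1,1,2),K(c),c["D"]).reshape(-1,2)
    M=cv2.Rodrigues(c["rvec"])[0]
    d=np.c_[p,np.ones(len(p))]@M
    return -M.T@np.ravel(c["tvec"]),d   # d has unit camera z
def plane(c,uv,z):
    o,d=rays(c,uv); return o+d*((z-o[2])/d[:,2])[:,None]
def cloud(c):
    h,w=c["range_z"].shape; vv,uu=np.mgrid[:h,:w]
    o,d=rays(c,np.c_[uu.ravel(),vv.ravel()])
    P=o+d*c["range_z"].reshape(-1,1); P[c["range_z"].ravel()<=0]=np.nan
    return P.reshape(h,w,3)
def proj(c,P): return cv2.projectPoints(np.float64(P).reshape(-1,1,3),c["rvec"],c["tvec"],K(c),c["D"])[0].reshape(-1,2)
def bars(c,box=(0.3,0.95,-0.5,0.5)):
    P=cloud(c); m=(c["img"].max(2)<60)&(P[...,2]>.085)&(P[...,2]<.13)&(P[...,0]>box[0])&(P[...,0]<box[1])&(P[...,1]>box[2])&(P[...,1]<box[3])
    n,l,s,ce=cv2.connectedComponentsWithStats(m.astype(np.uint8))
    out=[]
    for i in range(1,n):
        if s[i,4]<15: continue
        Q=P[l==i]; T=Q[Q[:,2]>Q[:,2].max()-.006] if len(Q) else Q
        out.append((ce[i],s[i,4],Q.mean(0),Q.min(0),Q.max(0),T.mean(0),len(T)))
    return out
def bubbles(c):
    P=cloud(c); hsv=cv2.cvtColor(c["img"],cv2.COLOR_BGR2HSV)
    g=((hsv[...,0]>25)&(hsv[...,0]<50)&(hsv[...,1]>120)&(P[...,2]>.05)&(P[...,2]<.08)).astype(np.uint8)
    return g,P
E
python3 - <<'E'
from h import *
np.set_printoptions(precision=4,suppress=True)
for n in ["scene","side"]:
    c=dict(np.load(f"pics/{n}0.npz"))
    for b in bars(c): print(n,*b)
    o,_=rays(c,[[0,0]]); print("cam",o)
    g,P=bubbles(c)
    g2=cv2.morphologyEx(g,cv2.MORPH_CLOSE,np.ones((7,7)))
    k,l,s,ce=cv2.connectedComponentsWithStats(g2)
    for i in range(1,k):
        if s[i,4]>60: 
            u=np.argwhere(l==i)[:,::-1]; Q=plane(c,u,.066); q=Q.mean(0); w=np.linalg.svd(Q-q,full_matrices=False)[2][0]; t=(Q-q)@w
            print("vial",ce[i],s[i],q,w,t.min(),t.max())
    x=(276,150,360,240) 
E
python3 - <<'E'
import cv2
a=cv2.imread('pics/scene0.png')[150:370,90:340]
cv2.imwrite('pics/s1.png',cv2.resize(a,(680,598),interpolation=cv2.INTER_CUBIC))
a=cv2.imread('pics/side0.png')[100:260,200:400]
cv2.imwrite('pics/s2.png',cv2.resize(a,(740,592),interpolation=cv2.INTER_CUBIC))
E
```

```text
scene [210.5878 184.5203] 444 [ 0.4698 -0.0191  0.1025] [ 0.4449 -0.0356  0.085 ] [0.4842 0.0039 0.1222] [ 0.4663 -0.017   0.1201] 135
scene [218.4095 311.818 ] 901 [ 0.669  -0.1517  0.1052] [ 0.6502 -0.1691  0.0851] [ 0.6835 -0.1283  0.1232] [ 0.6645 -0.1493  0.12  ] 296
cam [ 0.91   -0.2659  0.5736]
vial [223.9817 231.0962] [190 210  68  41 821] [ 0.5378 -0.0486  0.066 ] [ 0.9689  0.2474 -0.    ] -0.06763129370831866 0.06496162747583649
vial [257.6958 278.4186] [233 245  55  66 927] [ 0.6439 -0.0658  0.066 ] [ 0.2625 -0.9649  0.    ] -0.06773807642308302 0.05757967400970022
side [274.8436 129.3051] 390 [ 0.6592 -0.1412  0.1023] [ 0.6431 -0.1634  0.085 ] [ 0.6761 -0.1268  0.1199] [ 0.6614 -0.1442  0.1169] 96
side [341.5125 210.8669] 601 [ 0.4627 -0.0069  0.1025] [ 0.4428 -0.0234  0.085 ] [0.4835 0.007  0.1206] [ 0.462  -0.0111  0.1176] 169
cam [0.3404 0.4341 0.5492]
vial [261.4169 171.6918] [247 151  28  44 451] [ 0.6381 -0.0591  0.066 ] [-0.2642  0.9645 -0.    ] -0.06364450824138242 0.061667668616361374
vial [300.604  196.3031] [273 187  59  20 452] [ 0.5468 -0.0381  0.066 ] [-0.9695 -0.2451 -0.    ] -0.047457026766182304 0.054401033938407076
```

View pics/s1.png

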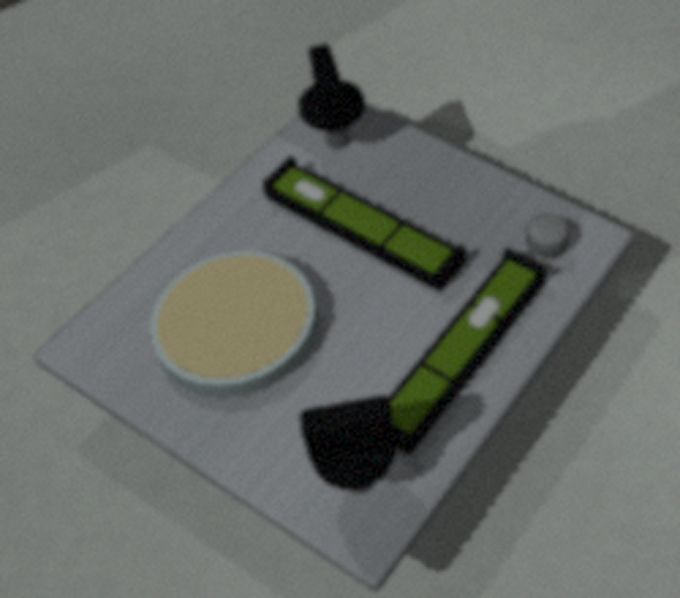

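View pics/s2.png

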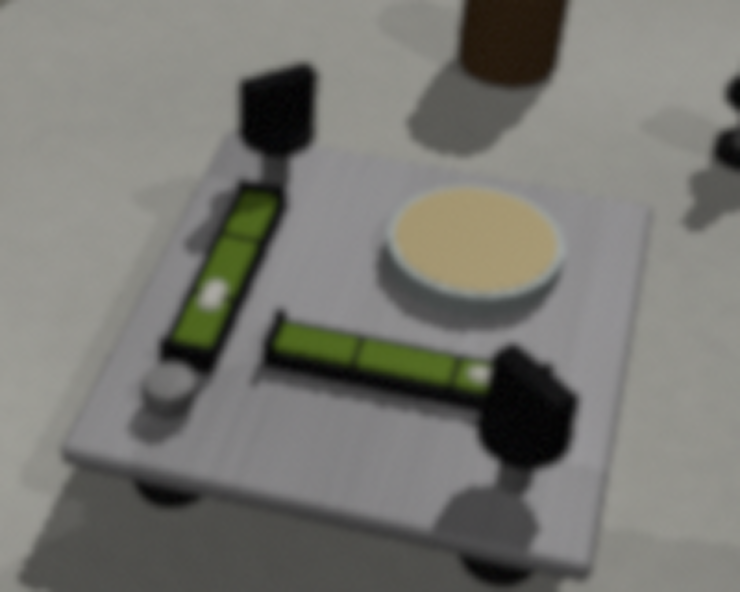

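```bash
cat >> h.py <<'E'
def vialmeas(c,ctr,ax,halfw=.011,z=.067):
    """bubble centre along ax from ctr: bright low-sat pixels inside vial window"""
    h,w=c["range_z"].shape; vv,uu=np.mgrid[:h,:w]; uv=np.c_[uu.ravel(),vv.ravel()]
    P=plane(c,uv,z)[:,:2]; t=(P-ctr)@ax; n=(P-ctr)@np.array([-ax[1],ax[0]])
    hsv=cv2.cvtColor(c["img"],cv2.COLOR_BGR2HSV).reshape(-1,3).astype(int)
    inb=(abs(t)<.060)&(abs(n)<halfw)
    m=inb&(hsv[:,1]<95)&(hsv[:,2]>110)
    if m.sum()<5: return None
    return (t[m].min()+t[m].max())/2,t[m].min(),t[m].max(),n[m].mean(),m.sum()
def barfit(Ps):
    Q=np.vstack(Ps)[:,:2].astype(np.float32)*1000
    return cv2.minAreaRect(Q)
E
python3 - <<'E'
from h import *
np.set_printoptions(precision=4,suppress=True)
C={n:dict(np.load(f"pics/{n}0.npz")) for n in ["scene","side"]}
for nm,x in [("A",(.663,-.147)),("B",(.464,-.014))]:
    pts=[]
    for n,c in C.items():
        P=cloud(c); m=(c["img"].max(2)<60)&(np.hypot(P[...,0]-x[0],P[...,1]-x[1])<.035)&(P[...,2]>.1165)&(P[...,2]<.13)
        pts.append(P[m]); print(nm,n,m.sum(),barfit([P[m]]), P[m].mean(0))
        m2=(c["img"].max(2)<60)&(np.hypot(P[...,0]-x[0],P[...,1]-x[1])<.035)&(P[...,2]>.095)&(P[...,2]<.13)
        Q=P[m2][:,:2]; q=Q.mean(0); print("  pca",q,np.degrees(np.arctan2(*np.linalg.svd(Q-q,full_matrices=False)[2][0][::-1])))
    print(nm,"both",barfit(pts))
c=C["scene"]
A=np.array([.664,-.148]);B=np.array([.465,-.015])
# table frame from screws
d=A-B; yaw=np.arctan2(d[1],d[0])-np.arctan2(-180,160); print("yaw",yaw,np.linalg.norm(d))
X=np.array([np.cos(yaw),np.sin(yaw)]);Y=np.array([-X[1],X[0]])
for n,c in C.items():
  hsv=cv2.cvtColor(c["img"],cv2.COLOR_BGR2HSV)
  g=((hsv[...,0]>25)&(hsv[...,0]<50)&(hsv[...,1]>120)).astype(np.uint8)
  print(n,"B",vialmeas(c,np.array([.538,-.0485]),-X),"A",vialmeas(c,np.array([.640,-.0605]),-Y))
E
```

```text
A scene 309 ((664.2142944335938, -148.89881896972656), (40.222190856933594, 12.874345779418945), 60.16787338256836) [ 0.6646 -0.1494  0.1198]
  pca [ 0.6667 -0.1502] 60.08716172777764
A side 61 ((661.7581176757812, -146.03424072265625), (37.044349670410156, 13.311946868896484), 59.272743225097656) [ 0.662  -0.1453  0.1178]
  pca [ 0.6607 -0.142 ] -122.9772292200213
A both ((662.6649780273438, -147.92529296875), (40.17326736450195, 16.803558349609375), 59.27273941040039)
B scene 135 ((464.4200134277344, -16.037551879882812), (13.394675254821777, 38.932315826416016), 66.94991302490234) [ 0.4663 -0.017   0.1201]
  pca [ 0.4711 -0.0195] -22.230292397418058
B side 138 ((462.0436706542969, -13.012773513793945), (12.997421264648438, 39.01987075805664), 67.44331359863281) [ 0.4622 -0.012   0.1181]
  pca [ 0.4616 -0.0088] 158.3506680807038
B both ((463.2552185058594, -14.412948608398438), (15.178302764892578, 42.254234313964844), 66.0589828491211)
yaw 0.2549926345326553 0.23935329536064467
scene B (np.float64(0.04279263712637717), np.float64(0.03295985085950401), np.float64(0.05262542339325033), np.float64(-2.516570505616462e-05), np.int64(50)) A (np.float64(-0.020092632252946163), np.float64(-0.030158443140261715), np.float64(-0.01002682136563061), np.float64(0.0007013931260403412), np.int64(71))
side B (np.float64(-0.007499533402821234), np.float64(-0.05609556064136329), np.float64(0.041096493835720824), np.float64(0.006058525687670343), np.int64(146)) A (np.float64(-0.02611436851008928), np.float64(-0.03781635448048008), np.float64(-0.014412382539698473), np.float64(-0.00044726197834483284), np.int64(56))
```

```bash
cat >> h.py <<'E'
def profile(c,ctr,ax,z=.067):
    t=np.arange(-.066,.0661,.001); nn=np.array([-ax[1],ax[0]])
    acc=[]
    for n in (-.004,-.002,0,.002,.004):
        P=np.c_[ctr+t[:,None]*ax+n*nn,np.full(len(t),z)]; uv=proj(c,P).astype(np.float32)
        acc.append(cv2.remap(c["img"],uv[None,:,0],uv[None,:,1],cv2.INTER_LINEAR)[0])
    a=np.mean(acc,0); return t,a   # B channel: bubble high ; G: lines dips
E
python3 - <<'E'
from h import *
yaw=.255
X=np.array([np.cos(yaw),np.sin(yaw)]);Y=np.array([-X[1],X[0]])
for n in ["scene","side"]:
  c=dict(np.load(f"pics/{n}0.npz"))
  for nm,ct,ax in (("B",[.538,-.0485],-X),("A",[.640,-.0605],-Y)):
    t,a=profile(c,np.array(ct),ax)
    print(n,nm); print("G"," ".join(f"{int(x*1000)}:{g:.0f}/{b:.0f}" for x,b,g in zip(t,a[:,0],a[:,1])))
E
```

```text
scene B
G -66:10/10 -65:6/6 -64:6/6 -63:8/8 -62:11/13 -61:12/13 -60:17/13 -59:27/16 -57:40/16 -56:56/17 -55:70/20 -54:80/21 -53:84/20 -52:85/19 -51:86/22 -50:87/24 -49:87/24 -48:87/24 -47:88/25 -46:87/22 -45:88/23 -44:88/25 -43:88/24 -42:88/23 -41:87/22 -40:87/23 -39:88/25 -38:87/25 -37:88/25 -36:87/23 -35:88/25 -34:89/27 -33:89/27 -32:89/26 -31:87/24 -30:87/23 -29:88/25 -28:88/25 -27:88/25 -26:88/25 -25:87/22 -24:85/21 -23:82/21 -22:76/20 -21:67/19 -20:58/17 -19:56/19 -18:63/21 -17:73/23 -16:81/23 -15:85/22 -14:87/23 -13:88/24 -12:89/26 -11:89/27 -10:88/25 -9:87/24 -8:88/26 -7:88/24 -6:88/24 -5:89/24 -4:90/26 -3:90/27 -2:89/26 -1:89/26 0:89/27 0:89/26 1:89/25 2:89/24 3:88/24 4:88/25 5:88/25 6:88/23 7:87/22 8:87/23 9:88/23 10:88/24 11:89/25 12:89/26 13:89/26 14:89/26 15:88/25 16:89/25 17:89/26 18:89/26 19:89/26 20:89/24 21:88/24 22:87/25 23:82/24 24:75/23 25:66/21 26:58/19 27:57/19 28:64/20 29:74/26 30:84/36 31:93/50 32:101/65 33:110/82 34:117/97 35:124/109 36:128/117 37:131/122 38:132/124 39:131/124 40:132/125 41:132/125 42:132/124 43:132/124 44:132/124 45:131/123 46:131/122 47:131/
[... 3441 characters left out ...]
8:102/32 -7:102/31 -6:102/31 -5:101/31 -4:101/31 -3:101/30 -2:102/30 -1:102/30 0:102/30 0:102/30 1:101/30 2:101/30 3:101/30 4:102/30 5:102/31 6:102/30 7:101/30 8:101/30 9:101/30 10:101/30 11:100/30 12:100/29 13:98/30 14:96/30 15:92/29 16:87/27 17:83/26 18:80/25 19:78/25 20:78/25 21:80/26 22:83/26 23:87/27 24:91/28 25:95/28 26:97/29 27:99/30 28:100/30 29:101/30 30:101/30 31:100/30 32:100/30 33:100/30 34:100/30 35:98/29 36:97/29 37:95/28 38:93/27 39:90/26 40:87/25 41:84/25 42:81/24 43:77/23 44:75/22 45:72/21 46:70/19 47:67/18 48:65/17 49:64/17 50:63/17 51:61/16 52:59/16 53:57/16 54:54/15 55:50/14 56:46/13 57:41/12 58:36/12 59:31/12 60:27/14 61:25/17 62:25/20 63:27/25 64:31/31 65:36/36 66:42/42
```

```bash
cat > go.py <<'E'
import sys
from h import *
from bench import r
np.set_printoptions(precision=1,suppress=True)
x,y,z,yaw=map(float,sys.argv[1:5])
s=r.read_state(); M=R.from_quat(s["eef_rot"])
T=R.from_matrix(np.c_[[np.cos(np.radians(yaw)),np.sin(np.radians(yaw)),0],[np.sin(np.radians(yaw)),-np.cos(np.radians(yaw)),0],[0,0,-1]])
xa=M.apply([1,0,0]); 
print("t",s["time"],"pos mm",s["ee_pos"]*1000,"yaw",np.degrees(np.arctan2(xa[1],xa[0])),"w",round(s["width"]*1000,1),"F",s["ft_force"],"q",np.degrees(s["joint_positions"]))
print("shift tool mm",M.inv().apply((np.array([x,y,z])-s["ee_pos"])*1000),"rotvec deg",np.degrees((M.inv()*T).as_rotvec()), "tilt", np.degrees(np.arccos(-M.apply([0,0,1])[2])))
E
python3 go.py .463 -.0145 .2 -113
```

```text
t 0.15 pos mm [197.6 592.6 230. ] yaw 71.56183620060888 w 86.9 F [-0.8 -0.8  1.2] q [-72.9  19.1  -3.7  83.7   1.2  77.3  -5.1]
shift tool mm [-492.   443.8   30.5] rotvec deg [  -0.1    0.  -175.4] tilt 0.060457822042823225
```

Request:
apply_moves([
  {"xyz": [-42, 38, 0], "rotation": [0, 0, 10], "grip": 0},
  {"xyz": [-84, 76, 0], "rotation": [0, 0, 20], "grip": 0},
  {"xyz": [-126, 114, 0], "rotation": [0, 0, 30], "grip": 0},
  {"xyz": [-168, 152, 0], "rotation": [0, 0, 40], "grip": 0},
  {"xyz": [-210, 190, 0], "rotation": [0, 0, 50], "grip": 0},
])

```text
time: 0.78
ee_pos: [0.3119, 0.3315, 0.2301]
eef_rot: [0.983, 0.184, -0.0, 0.0]
ft_force: [1.4, -0.1, -0.0]
width: 0.0869
```

```bash
python3 go.py .463 -.0145 .2 -113
```

```text
t 0.775 pos mm [311.9 331.5 230.1] yaw 21.230234137888278 w 86.9 F [ 1.4 -0.1 -0. ] q [-60.9  -2.8   8.2 108.5   0.4  74.4 -31.7]
shift tool mm [ 15.6 377.2  30.3] rotvec deg [  0.1  -0.  134.2] tilt 0.051251200976179835
```

Request:
apply_moves([
  {"xyz": [2, 44, 0], "rotation": [0, 0, 10], "grip": 0},
  {"xyz": [5, 88, 0], "rotation": [0, 0, 20], "grip": 0},
  {"xyz": [8, 132, 0], "rotation": [0, 0, 30], "grip": 0},
  {"xyz": [10, 176, 0], "rotation": [0, 0, 40], "grip": 0},
  {"xyz": [12, 220, 0], "rotation": [0, 0, 50], "grip": 0},
])

```text
time: 1.4
ee_pos: [0.403, 0.1293, 0.2302]
eef_rot: [0.968, -0.251, -0.0, 0.0]
ft_force: [0.1, 0.5, 0.2]
width: 0.087
```

```bash
python3 go.py .463 -.0145 .2 -113
```

```text
t 1.4 pos mm [403.  129.3 230.2] yaw -29.095473847310267 w 87.0 F [0.1 0.5 0.2] q [-46.2  -8.4  20.4 112.9   3.1  75.  -55.9]
shift tool mm [122.3  96.5  30.3] rotvec deg [ 0.  -0.  83.9] tilt 0.03676277622315937
```

Request:
apply_moves([
  {"xyz": [24, 19, 0], "rotation": [0, 0, 10], "grip": 0},
  {"xyz": [49, 38, 0], "rotation": [0, 0, 20], "grip": 0},
  {"xyz": [73, 58, 0], "rotation": [0, 0, 30], "grip": 0},
  {"xyz": [98, 77, 0], "rotation": [0, 0, 40], "grip": 0},
  {"xyz": [122, 96, 0], "rotation": [0, 0, 50], "grip": 0},
])

```text
time: 2.02
ee_pos: [0.4632, -0.0149, 0.2302]
eef_rot: [0.769, -0.639, 0.0, 0.0]
ft_force: [-0.3, 0.0, -0.4]
width: 0.0868
```

```bash
python3 go.py .463 -.0145 .2 -113
```

```text
t 2.025 pos mm [463.2 -14.9 230.2] yaw -79.42979464733025 w 86.8 F [-0.3  0.  -0.4] q [-34.6  -3.3  30.  108.4   1.7  74.5 -84.5]
shift tool mm [-0.5  0.1 30.2] rotvec deg [ 0.  -0.  33.6] tilt 0.033723992886917034
```

Request:
apply_moves([
  {"xyz": [0, 0, 10], "rotation": [0, 0, 10], "grip": 0},
  {"xyz": [0, 0, 20], "rotation": [0, 0, 20], "grip": 0},
  {"xyz": [0, 0, 40], "rotation": [0, 0, 30], "grip": 0},
  {"xyz": [0, 0, 60], "rotation": [0, 0, 33.5], "grip": 0},
  {"xyz": [0, 0, 60], "rotation": [0, 0, 33.5], "grip": 0},
])

```text
time: 2.65
ee_pos: [0.4621, -0.0151, 0.1691]
eef_rot: [-0.553, 0.833, 0.0, -0.002]
ft_force: [-0.3, -0.3, -0.6]
width: 0.0871
```

```bash
python3 go.py .463 -.0145 .104 -113; python3 - <<'E'
from bench import r, viewer
import cv2,numpy as np
for n in ["scene","side","wrist"]:
    c=viewer.camera(n); np.savez(f"pics/{n}1.npz",**c); cv2.imwrite(f"pics/{n}1.png",c["img"])
a=[cv2.imread(f"pics/{n}1.png") for n in ("wrist","side")]
cv2.imwrite("pics/w1.png",cv2.resize(np.hstack(a),(800,300)))
E
```

```text
t 2.65 pos mm [462.1 -15.1 169.1] yaw -112.90806850428012 w 87.1 F [-0.3 -0.3 -0.6] q [ -33.3    0.1   29.8  113.2    0.    66.9 -116.4]
shift tool mm [-1.  -0.7 65.1] rotvec deg [ 0.1 -0.1  0.1] tilt 0.1860658121403223
```

View pics/w1.png

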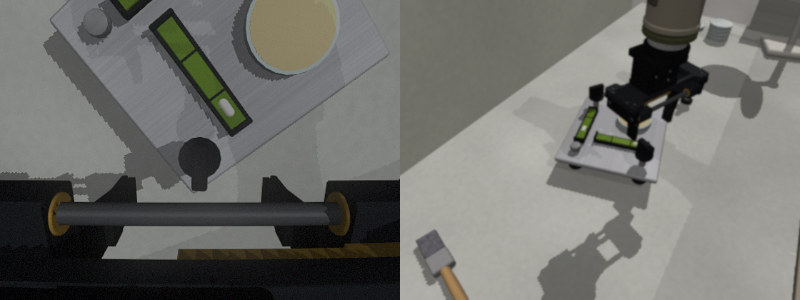

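Request:
apply_moves([
  {"xyz": [-0.5, -0.5, 25], "rotation": [0, 0, 0], "grip": 0},
  {"xyz": [-0.5, -0.5, 50], "rotation": [0, 0, 0], "grip": 0},
  {"xyz": [-0.5, -0.5, 65], "rotation": [0, 0, 0], "grip": 0},
  {"xyz": [-0.5, -0.5, 65], "rotation": [0, 0, 0], "grip": 0},
])

```text
time: 3.3
ee_pos: [0.4639, -0.0147, 0.1058]
eef_rot: [-0.553, 0.833, -0.0, -0.0]
ft_force: [0.0, 0.1, -0.1]
width: 0.087
```

```bash
python3 go.py .463 -.0145 .104 -113; python3 - <<'E'
from bench import r, viewer
import cv2,numpy as np
a=[viewer.camera(n)["img"] for n in ("wrist","side")]
a[1]=cv2.resize(a[1][100:310,220:500],(560,420))
cv2.imwrite("pics/w2.png",cv2.resize(np.hstack(a),(800,300)))
E
```

```text
t 3.3 pos mm [463.9 -14.7 105.8] yaw -112.82882237351912 w 87.0 F [ 0.   0.1 -0.1] q [ -32.6    5.1   30.3  117.1   -3.    58.5 -113.7]
shift tool mm [0.2 0.9 1.8] rotvec deg [ 0.  -0.   0.2] tilt 0.0476793535317388
```

View pics/w2.png

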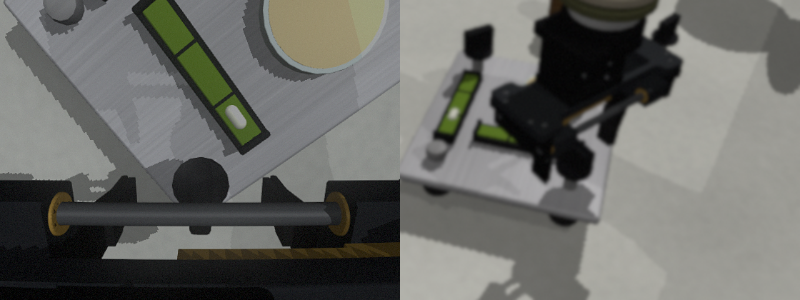

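Request:
apply_moves([
  {"xyz": [0, 0, 0], "rotation": [0, 0, 0], "grip": 255},
  {"xyz": [0, 0, 0], "rotation": [0, 0, 0], "grip": 255},
  {"xyz": [0, 0, 0], "rotation": [0, 0, 0], "grip": 255},
  {"xyz": [0, 0, 0], "rotation": [0, 0, 0], "grip": 255},
  {"xyz": [0, 0, 0], "rotation": [0, 0, 0], "grip": 255},
], squeeze=20)

```text
time: 4.03
ee_pos: [0.4647, -0.0146, 0.1069]
eef_rot: [-0.553, 0.833, -0.0, 0.001]
ft_force: [-0.5, 0.1, -0.3]
width: 0.0448
```

Request:
apply_moves([
  {"xyz": [0, 0, 0], "rotation": [0, 0, 0], "grip": 255},
  {"xyz": [0, 0, 0], "rotation": [0, 0, 0], "grip": 255},
])

```text
time: 4.28
ee_pos: [0.4647, -0.0147, 0.1068]
eef_rot: [-0.553, 0.833, -0.0, 0.001]
ft_force: [-0.1, -0.2, 0.5]
width: 0.025
```

Request:
apply_moves([
  {"xyz": [0, 0, 0], "rotation": [0, 0, 0], "grip": 255},
  {"xyz": [0, 0, 0], "rotation": [0, 0, 0], "grip": 255},
  {"xyz": [0, 0, 0], "rotation": [0, 0, 0], "grip": 255},
])

```text
time: 4.65
ee_pos: [0.4644, -0.0157, 0.1068]
eef_rot: [-0.553, 0.833, -0.001, -0.0]
ft_force: [-3.7, -4.7, 3.7]
width: 0.0139
```

```bash
python3 go.py .463 -.0145 .104 -43
```

```text
t 4.65 pos mm [464.4 -15.7 106.8] yaw -112.89006474103616 w 13.9 F [-3.7 -4.7  3.7] q [ -32.6    5.1   30.3  117.1   -2.9   58.6 -113.7]
shift tool mm [-0.5  1.7  2.8] rotvec deg [ -0.   -0.1 -69.9] tilt 0.07894736910207718
```

Request:
apply_moves([
  {"xyz": [0, 0, 0], "rotation": [0, 0, -8], "grip": 255},
  {"xyz": [0, 0, 0], "rotation": [0, 0, -16], "grip": 255},
  {"xyz": [0, 0, 0], "rotation": [0, 0, -24], "grip": 255},
  {"xyz": [0, 0, 0], "rotation": [0, 0, -32], "grip": 255},
  {"xyz": [0, 0, 0], "rotation": [0, 0, -40], "grip": 255},
])

```text
time: 5.28
ee_pos: [0.4643, -0.015, 0.1068]
eef_rot: [0.806, -0.592, 0.0, 0.0]
ft_force: [-1.4, 2.0, 0.9]
width: 0.0136
```

```bash
python3 go.py .463 -.0145 .1068 -43; python3 - <<'E'
from bench import r, viewer
import cv2,numpy as np
a=[viewer.camera(n)["img"] for n in ("wrist","scene")]
a[1]=cv2.resize(a[1][150:360,80:360],(560,420))
cv2.imwrite("pics/w3.png",cv2.resize(np.hstack(a),(800,300)))
E
```

```text
t 5.275 pos mm [464.3 -15.  106.8] yaw -72.61095789273105 w 13.6 F [-1.4  2.   0.9] q [-30.4   5.   28.  117.   -2.7  58.6 -73.7]
shift tool mm [-0.9  1.   0. ] rotvec deg [ -0.   -0.  -29.6] tilt 0.028157882822832
```

View pics/w3.png

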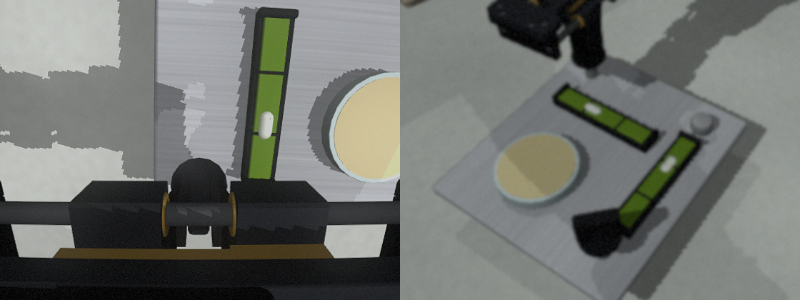

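Request:
apply_moves([
  {"xyz": [0, 0, 0], "rotation": [0, 0, -8], "grip": 255},
  {"xyz": [0, 0, 0], "rotation": [0, 0, -16], "grip": 255},
  {"xyz": [0, 0, 0], "rotation": [0, 0, -24], "grip": 255},
  {"xyz": [0, 0, 0], "rotation": [0, 0, -30], "grip": 255},
  {"xyz": [0, 0, 0], "rotation": [0, 0, -30], "grip": 255},
])

```text
time: 6.0
ee_pos: [0.464, -0.0145, 0.1069]
eef_rot: [0.931, -0.366, -0.0, -0.0]
ft_force: [-3.3, 3.2, 4.3]
width: 0.0137
```

```bash
python3 go.py .463 -.0145 .1068 -43; cat > bub.py <<'E'
import sys
from h import *
from bench import viewer
from scipy.signal import find_peaks
tag=sys.argv[1]; yaw=.255
X=np.array([np.cos(yaw),np.sin(yaw)]);Y=np.array([-X[1],X[0]])
c=viewer.camera("scene"); np.savez(f"pics/scene_{tag}.npz",**c)
for nm,ct,ax in (("B",[.538,-.0485],-X),("A",[.640,-.0605],-Y)):
    t,a=profile(c,np.array(ct),ax); b=a[:,0]>70
    pk=find_peaks(-a[:,1],prominence=12)[0]
    print(nm,"lines",[round(t[i]*1000,1) for i in pk if abs(t[i])<.035],"bubble",(t[b].min()*1000,t[b].max()*1000,t[b].mean()*1000) if b.any() else None)
cv2.imwrite(f"pics/scene_{tag}.png",cv2.resize(c["img"][150:360,80:360],(800,600),interpolation=cv2.INTER_CUBIC))
E
python3 bub.py b1
```

```text
t 6.0 pos mm [464.  -14.5 106.9] yaw -42.9304590464334 w 13.7 F [-3.3  3.2  4.3] q [-28.9   5.   26.4 116.9  -2.6  58.6 -44.2]
shift tool mm [-0.7  0.7  0.1] rotvec deg [0.  0.  0.1] tilt 0.02361709278838206
B lines [np.float64(-20.0), np.float64(26.0)] bubble (np.float64(-7.999999999999952), np.float64(13.000000000000068), np.float64(2.5000000000000577))
A lines [np.float64(25.0)] bubble (np.float64(-30.99999999999997), np.float64(-9.999999999999954), np.float64(-20.499999999999964))
```

View pics/scene_b1.png

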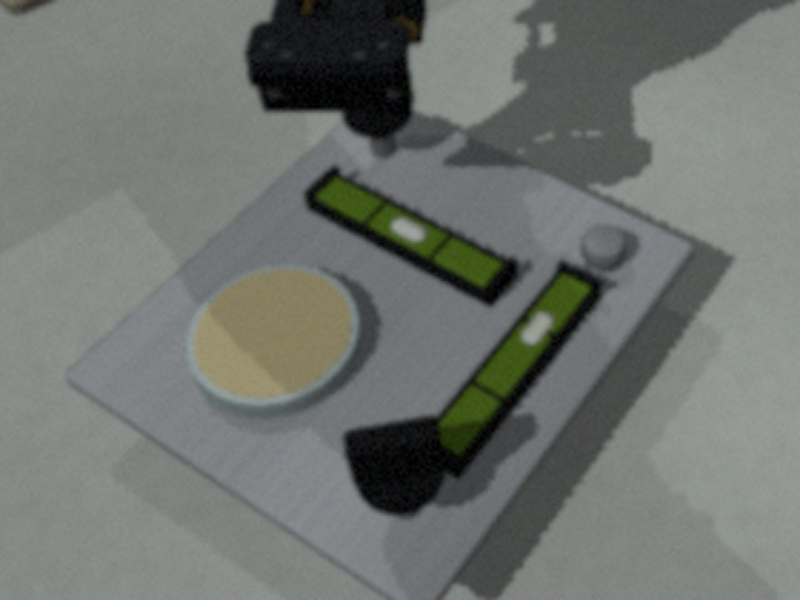

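Request:
apply_moves([
  {"xyz": [0, 0, 0], "rotation": [0, 0, 0], "grip": 0},
  {"xyz": [0, 0, 0], "rotation": [0, 0, 0], "grip": 0},
  {"xyz": [0, 0, 0], "rotation": [0, 0, 0], "grip": 0},
  {"xyz": [0, 0, 0], "rotation": [0, 0, 0], "grip": 0},
  {"xyz": [0, 0, 0], "rotation": [0, 0, 0], "grip": 0},
])

```text
time: 6.68
ee_pos: [0.464, -0.0146, 0.1068]
eef_rot: [0.93, -0.367, -0.0, 0.0]
ft_force: [0.3, -1.0, -0.9]
width: 0.0562
```

Request:
apply_moves([
  {"xyz": [0, 0, -20], "rotation": [0, 0, 0], "grip": 0},
  {"xyz": [0, 0, -50], "rotation": [0, 0, 0], "grip": 0},
  {"xyz": [0, 0, -75], "rotation": [0, 0, 0], "grip": 0},
])

```text
time: 7.05
ee_pos: [0.4641, -0.0147, 0.1829]
eef_rot: [0.93, -0.367, 0.0, -0.0]
ft_force: [0.2, 0.5, -0.0]
width: 0.0836
```

```bash
python3 go.py .6635 -.1475 .180 -30.5; python3 bub.py b2
```

```text
t 7.05 pos mm [464.1 -14.7 182.9] yaw -43.02178606020602 w 83.6 F [ 0.2  0.5 -0. ] q [-29.8  -0.5  26.1 112.    0.2  68.4 -46.8]
shift tool mm [236.4 -38.9   2.9] rotvec deg [ -0.   -0.  -12.5] tilt 0.009398242699488133
B lines [np.float64(-20.0), np.float64(26.0)] bubble (np.float64(-7.999999999999952), np.float64(14.000000000000068), np.float64(3.000000000000058))
A lines [np.float64(25.0)] bubble (np.float64(-30.99999999999997), np.float64(-9.999999999999954), np.float64(-20.499999999999964))
```

Request:
apply_moves([
  {"xyz": [47, -8, 0], "rotation": [0, 0, -3], "grip": 0},
  {"xyz": [94, -16, 0], "rotation": [0, 0, -6], "grip": 0},
  {"xyz": [142, -23, 0], "rotation": [0, 0, -9], "grip": 0},
  {"xyz": [190, -31, 0], "rotation": [0, 0, -12.5], "grip": 0},
  {"xyz": [236, -39, 0], "rotation": [0, 0, -12.5], "grip": 0},
])

```text
time: 7.72
ee_pos: [0.666, -0.1479, 0.186]
eef_rot: [0.965, -0.263, 0.002, -0.001]
ft_force: [1.0, 0.6, 0.6]
width: 0.0868
```

```bash
python3 go.py .6635 -.1475 .105 -30; python3 - <<'E'
from bench import r, viewer
import cv2,numpy as np
a=[viewer.camera(n)["img"] for n in ("wrist","scene")]
a[1]=cv2.resize(a[1][150:360,80:360],(560,420))
cv2.imwrite("pics/w4.png",cv2.resize(np.hstack(a),(800,300)))
E
```

```text
t 7.725 pos mm [ 666.  -147.9  186. ] yaw -30.461610555654378 w 86.8 F [1.  0.6 0.6] q [-12.7  29.8  31.1  79.  -15.5  75.2 -11.5]
shift tool mm [-2.6  1.1 81. ] rotvec deg [-0.2 -0.2 -0.5] tilt 0.22423769600896454
```

View pics/w4.png

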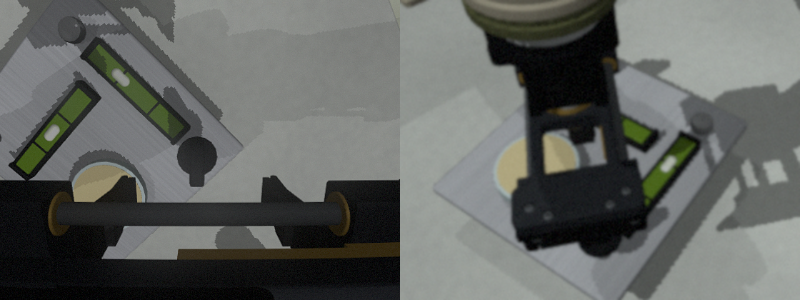

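Request:
apply_moves([
  {"xyz": [-2.5, 1, 10], "rotation": [0, 0, 0], "grip": 0},
  {"xyz": [-2.5, 1, 30], "rotation": [0, 0, 0], "grip": 0},
  {"xyz": [-2.5, 1, 55], "rotation": [0, 0, 0], "grip": 0},
  {"xyz": [-2.5, 1, 80], "rotation": [0, 0, 0], "grip": 0},
  {"xyz": [-2.5, 1, 80], "rotation": [0, 0, 0], "grip": 0},
])

```text
time: 8.45
ee_pos: [0.6618, -0.1485, 0.1016]
eef_rot: [0.965, -0.264, -0.001, 0.0]
ft_force: [-0.2, 0.5, -0.5]
width: 0.0868
```

```bash
python3 go.py .6635 -.1475 .105 -30; python3 - <<'E'
from bench import r, viewer
import cv2,numpy as np
a=[viewer.camera(n)["img"] for n in ("wrist","side")]
a[1]=cv2.resize(a[1][50:260,160:440],(560,420))
cv2.imwrite("pics/w5.png",cv2.resize(np.hstack(a),(800,300)))
E
```

```text
t 8.45 pos mm [ 661.8 -148.5  101.6] yaw -30.62281912706604 w 86.8 F [-0.2  0.5 -0.5] q [-12.1  33.4  29.7  84.5 -17.2  66.8 -10.3]
shift tool mm [ 1.  -1.8 -3.4] rotvec deg [ 0.1  0.1 -0.6] tilt 0.13321234949200836
```

View pics/w5.png

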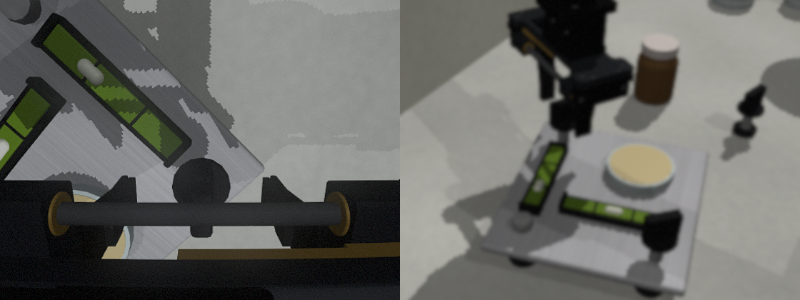

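Request:
apply_moves([
  {"xyz": [1, -1.5, -4], "rotation": [0, 0, 0], "grip": 0},
  {"xyz": [1, -1.5, -4], "rotation": [0, 0, 0], "grip": 255},
  {"xyz": [1, -1.5, -4], "rotation": [0, 0, 0], "grip": 255},
  {"xyz": [1, -1.5, -4], "rotation": [0, 0, 0], "grip": 255},
  {"xyz": [1, -1.5, -4], "rotation": [0, 0, 0], "grip": 255},
])

```text
time: 9.18
ee_pos: [0.6651, -0.1487, 0.1085]
eef_rot: [0.964, -0.264, 0.001, 0.0]
ft_force: [0.8, 0.3, -0.5]
width: 0.0544
```

Request:
apply_moves([
  {"xyz": [0, 0, 0], "rotation": [0, 0, 0], "grip": 255},
  {"xyz": [0, 0, 0], "rotation": [0, 0, 0], "grip": 255},
  {"xyz": [0, 0, 0], "rotation": [0, 0, 0], "grip": 255},
  {"xyz": [0, 0, 0], "rotation": [0, 0, 0], "grip": 255},
  {"xyz": [0, 0, 0], "rotation": [0, 0, 0], "grip": 255},
])

```text
time: 9.8
ee_pos: [0.6644, -0.1482, 0.1086]
eef_rot: [0.964, -0.264, 0.0, 0.0]
ft_force: [-4.0, 2.3, 3.1]
width: 0.014
```

```bash
python3 go.py .6635 -.1475 .105 -70; python3 bub.py a0
```

```text
t 9.8 pos mm [ 664.4 -148.2  108.6] yaw -30.64143549134104 w 14.0 F [-4.   2.3  3.1] q [-12.1  33.2  29.8  83.8 -17.1  67.5 -10.5]
shift tool mm [-1.2 -0.2  3.6] rotvec deg [ 0.  -0.  39.4] tilt 0.024136244518972203
B lines [np.float64(-17.0)] bubble (np.float64(32.000000000000085), np.float64(66.00000000000011), np.float64(49.0000000000001))
A lines [] bubble (np.float64(-29.99999999999997), np.float64(-11.999999999999956), np.float64(-20.999999999999964))
```

Request:
apply_moves([
  {"xyz": [0, 0, 0], "rotation": [0, 0, 10], "grip": 255},
  {"xyz": [0, 0, 0], "rotation": [0, 0, 20], "grip": 255},
  {"xyz": [0, 0, 0], "rotation": [0, 0, 30], "grip": 255},
  {"xyz": [0, 0, 0], "rotation": [0, 0, 40], "grip": 255},
  {"xyz": [0, 0, 0], "rotation": [0, 0, 40], "grip": 255},
])

```text
time: 10.48
ee_pos: [0.6647, -0.1489, 0.1087]
eef_rot: [0.816, -0.578, 0.001, 0.0]
ft_force: [1.8, -2.9, -0.5]
width: 0.0136
```

```bash
python3 go.py .6635 -.1475 .105 -70; python3 bub.py a1;  python3 - <<'E'
from bench import r, viewer
import cv2,numpy as np
a=[viewer.camera(n)["img"] for n in ("scene","side")]
a[0]=cv2.resize(a[0][150:360,80:360],(560,420))
a[1]=cv2.resize(a[1][90:300,160:440],(560,420))
cv2.imwrite("pics/w6.png",cv2.resize(np.hstack(a),(800,300)))
E
```

```text
t 10.475 pos mm [ 664.7 -148.9  108.7] yaw -70.60311671748431 w 13.6 F [ 1.8 -2.9 -0.5] q [-17.5  35.2  38.   84.1 -22.4  68.3 -46.9]
shift tool mm [-1.7  0.6  3.6] rotvec deg [-0.  -0.1 -0.6] tilt 0.11033844851648027
B lines [] bubble (np.float64(29.00000000000008), np.float64(66.00000000000011), np.float64(47.5000000000001))
A lines [np.float64(-21.0), np.float64(25.0)] bubble (np.float64(-8.999999999999952), np.float64(10.000000000000064), np.float64(0.500000000000056))
```

View pics/w6.png

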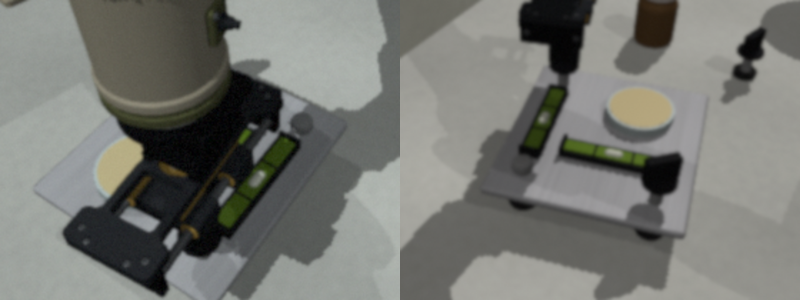

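A is centred too (lines −21/25, so middle 2; bubble 0.5). I'll release and rise.

Request:
apply_moves([
  {"xyz": [0, 0, 0], "rotation": [0, 0, 0], "grip": 0},
  {"xyz": [0, 0, 0], "rotation": [0, 0, 0], "grip": 0},
  {"xyz": [0, 0, 0], "rotation": [0, 0, 0], "grip": 0},
  {"xyz": [0, 0, 0], "rotation": [0, 0, 0], "grip": 0},
  {"xyz": [0, 0, 0], "rotation": [0, 0, 0], "grip": 0},
])

```text
time: 11.25
ee_pos: [0.6646, -0.1487, 0.1087]
eef_rot: [0.817, -0.577, 0.001, 0.0]
ft_force: [-0.2, 0.2, 0.2]
width: 0.0559
```

Request:
apply_moves([
  {"xyz": [0, 0, -20], "rotation": [0, 0, 0], "grip": 0},
  {"xyz": [0, 0, -50], "rotation": [0, 0, 0], "grip": 0},
  {"xyz": [0, 0, -90], "rotation": [0, 0, 0], "grip": 0},
  {"xyz": [0, 0, -120], "rotation": [0, 0, 0], "grip": 0},
  {"xyz": [0, 0, -120], "rotation": [0, 0, 0], "grip": 0},
])

```text
time: 11.88
ee_pos: [0.6657, -0.1494, 0.2331]
eef_rot: [0.817, -0.577, 0.003, -0.001]
ft_force: [-0.1, 0.8, -0.4]
width: 0.0867
```

```bash
python3 go.py .5 .2 .23 -70; python3 bub.py f;  python3 - <<'E'
from bench import r, viewer
import cv2,numpy as np
a=[viewer.camera(n)["img"] for n in ("scene","side")]
a[0]=cv2.resize(a[0][150:360,80:360],(560,420))
a[1]=cv2.resize(a[1][90:300,160:440],(560,420))
cv2.imwrite("pics/w7.png",cv2.resize(np.hstack(a),(800,300)))
E
```

```text
t 11.875 pos mm [ 665.7 -149.4  233.1] yaw -70.46544777668682 w 86.7 F [-0.1  0.8 -0.4] q [-18.3  30.1  40.7  75.9 -19.3  80.5 -49. ]
shift tool mm [-384.7   39.3    1.3] rotvec deg [-0.3 -0.2 -0.5] tilt 0.39596904548038525
B lines [np.float64(-20.0)] bubble (np.float64(-8.999999999999952), np.float64(14.000000000000068), np.float64(2.5000000000000577))
A lines [np.float64(-21.0), np.float64(25.0)] bubble (np.float64(-9.999999999999954), np.float64(13.000000000000068), np.float64(1.5000000000000568))
```

View pics/w7.png

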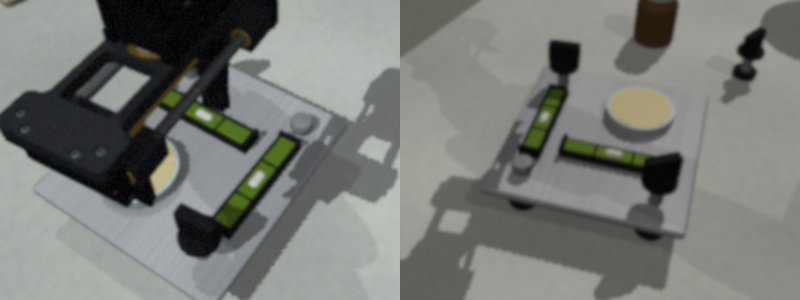

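Both bubbles sit between their lines in both views. The arm is clear, so I'm handing in.

```bash
python3 -c "
from bench import r
s=r.read_state();print(s['time'],abs(s['joint_vel']).max(),s['ft_force']);print(r.close_job())"
```

```text
12.025 0.012899653866529408 [ 0.40029166 -0.43614899 -0.03106551]
the job is handed in; nothing more can be done
None
```

Both vials now read level, and I handed the job in at about 12 s of robot time with the gripper open and clear of everything.

- **Screw B:** I gripped it by the wing head and turned it about 70° counter-clockwise. Bubble B had started about 39 mm off, towards screw B. After release it measured about 0.5 mm from the vial's middle.
- **Screw A:** I turned it 40° clockwise. Bubble A had started about 22 mm off to the left. After release it measured about 0.5 mm from the middle.

In the last pictures, from the scene and side cameras, both bubbles lay between their lines. The gripper was at 0.233 m with no contact force beyond sensor noise.

In the final scene picture the gripper hid vial B's near line. Its middle there is taken from the earlier unobstructed picture, where both lines showed, and the side view agreed. No check failed. I did not measure the bubbles' speed directly.

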